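Load the round-window plate under the stage clips

TASK

Take the plate with the round window by its post, lay it flat on the inspection stage in front of the clips with its bar end leading, and slide it forward under the two sprung clip arms until it meets the stop and the arms, having ridden over the bar, snap down behind it. Let go of it there. Leave the plate with the narrow slot where it lies.

Things in the scene. Friction and masses are not known exactly. Their poses are not given: they have to be found in the camera images.
- round_plate_post (a point): Plate to load: aluminium, 110 long (x) x 72 wide, deck 5 mm, round 36 mm dark glass window, 0.16 kg. Across its front (+x) lies a round bar, top 10 mm above the underside. Near the rear a black square post, 18 x 18 mm, rises to 46 mm above the underside. Point: on the post's axis, 30 mm above the underside, 90 mm behind the plate's front, 20 mm from the rear edge. x points from post to bar, z up.
- slot_plate_post (a point): Bystander plate, to be left alone: same size, bar and post, same point and axes, but its window is a narrow dark slot of 12 x 48 mm across the plate.
- stage_home (a point): Where the round plate's post point is when the plate is home on the fixed stage (grey slab 220 x 120 mm, top 12 mm above the worktop): 30 mm above the slab's top, 63 mm from its open front edge, on the centre line. x: sliding direction, towards the stop; z up. Stop face (9 mm high) 90 mm ahead. Nothing on the stage is over 36 mm high. With the post at x = -55 mm a plate is clear of the clips.
- clips (a joint): Angle (rad) of the two sprung wire clip arms at y = +-25 mm, turning together on an axle 137 mm ahead of stage_home. Upturned tips 46 mm ahead of it, about 15 mm free under them; lowest bends 72 mm ahead. 0: down, nothing under; 0.12: riding on the plate's bar; 0.05: snapped down on the deck behind it, in the last 10 mm of the slide. They resist with about 5 N.
Things that resemble listed ones, but are neither listed nor needed, are in the scene too. Leave any green or orange look-alike of the part that bears round_plate_post alone.

How it is judged:
By the outcome, as a careful person would: the job done as asked, in the order asked, and still so for the second after the job is handed in, with the robot touching nothing.
It also fails if it takes over 38 s, if anything falls off the work surface, if the arm or the gripper's body presses on something with over 40 N, if the wrist force passes 120 N, or if a joint passes its speed limit or range.

ROBOT

A 6-joint arm with a two-finger parallel gripper is mounted at the origin on a cart in front of the work surface, level with it; the furniture and walls round the work are solid. World frame = base frame: x ahead of the robot, y to its left, z up, the work surface at z = 0. Lengths are in m, angles in rad, forces in N, time in s.
With the tool pointing down it reaches from about 0.425 to 0.95 m from the base axis. Payload 3.5 kg.
Tool frame: the origin (TCP) lies midway between the tips of the shut fingers; the grasp point (between the pads) lies 19 mm behind it; z points along the fingers, y is the line along which they close (so a half turn about z gives the same grasp; the last joint's range is limited). The gripper opens to 85 mm and grips with 20 to 120 N. Pads are 22 mm wide; open, the fingers measure 114 mm over their backs; the gripper's body (76 mm by 85 mm) begins 54 mm behind the grasp point. The pads swing forward as they close: fully open they stand 13 mm farther back than shut.
Start: joints at [-1.436, 0.286, 1.577, -0, 1.279, -0.15], TCP at [0.19, -0.648, 0.231] pointing down, gripper open.
Joint ranges: [-2.77, 2.77], [-0.9, 2.22], [0.21, 2.48], [-1.53, 4.67], [0.24, 2.81], [-2.84, 2.84]. Speed limits (rad/s): [2.79, 2.79, 3.14, 3.14, 3.14, 3.14].

INTERFACE

Orientations are given as a unit quaternion [x, y, z, w].
In Python, from plant import ctrl gives the robot as it stands. The module is installed in compiled form; this text tells all that it offers.
- The arm moves only by the shell command python3 -m inch 'ROWS' [FORCE]. ROWS is JSON, a list of rows, each a list of 5 numbers: the closure, from 0 (fully open) to 1 (shut), then the shift along the tool's x, y, z in m, then the turn about the tool's z in degrees. A call has 1 to 5 rows; each row is the pose to reach, as a shift and turn from the pose commanded when the call began, along the tool's axes at that moment; what a row does not reach only later rows make up. A row lasts 1/12 s, in which the tool goes at most 41.7 mm and 7.16 degrees, less where a joint would pass 70% of its speed; a pose out of reach is approached as far as the arm can. A call with a gripper value outside its range is refused whole. The fingers move at their own pace and stop on an object; FORCE is the grip in N (left out, the last holds). Time passes only in rows, so rows that repeat a pose let the fingers close. It gives the time, the measured TCP pose, the force, the opening and the grip force at its end, in the units of the state.
- ctrl.get_state(): the state, without advancing time (a new reading comes with each control period).
- ctrl.read_camera(name): name is "side" or "top" or "wrist"; returns a dict with "pixels" (384x512x3 uint8, red, green, blue), "depth" (384x512 float32, m along the optical axis (not along the pixel's ray), 0 where there is no reading), "fx", "fy", "cx", "cy" (pixels), "D" ([k1, k2, p1, p2, k3] as OpenCV has them; the pictures are not rectified), "xyz" and "rotation" of the camera in the world; the wrist camera has in their place "mount" (4x4, takes a point from camera to tool coordinates, whose origin is the TCP and whose axes are the flange's). Camera axes: x right, y down, z forward; pixel columns grow to the right and rows downward; lengths in m; the calibration is good to about 2 mm. A picture is of the moment at which its call begins: read the wrist's pose just before it.
- ctrl.sign_off(): hands the job in; it is judged then, once.
Trained networks look in a picture, given as the dict that the camera call returned (one of the last four; its "shot" number tells which), for a name from the list of things; names that differ only in an ending like _2 or _b are one class to them, and where a whole thing is asked for, a point or a joint stands for the part that bears it (a point fixed in the world has none). Each returns a list of dicts, best first, with "score" (0 to 1); they miss things now and then, are a little off and sometimes report something else, mostly with a low value. They report only what shows in the picture. A call takes as long as a camera call. They do not tell look-alikes from the thing itself.
- ctrl.spot_in(query, picture): "at" ([column, row] in pixels, amid what is visible of it).
- ctrl.tip_of(query, picture): "at" ([column, row] in pixels: a listed point, or the origin of a listed thing).
The state is a dict: "time": time; "qpos": joint angles; "dq": joint speeds; "joint_efforts": joint torques, N m; "eef_pos": TCP position; "tcp_rot": TCP orientation; "contact_force": force on the tool from outside, world axes, zero at the start; "wrist_torque": the same for the moment, N m; "opening": opening from 0.0 (shut) to 1.0 (fully open); "finger_force": force on a finger pad.
Only numpy, scipy, OpenCV 4.12 (cv2) and the standard library are available. Lean on these libraries where they do the work, as an engineer would, in place of code of your own. Each camera call takes 0.05 s, during which the arm holds its last target. There are 200 camera calls.

## Working session

There is one attempt and no reset: what is moved stays moved. The work goes in short steps, Python scripts to look and compute and a shell command to move; the robot and the scene stay as the last step left them, time stands still between calls to the robot, and variables do not carry over. Pictures are saved under pics/ and viewed, at most 10 in all, crops included, and the job is handed in when it is done.

```bash
mkdir -p pics
cat > h.py <<'E'
import numpy as np, cv2
from scipy.spatial.transform import Rotation as R
from plant import ctrl
def rot(p):
    r=np.array(p,float)
    return R.from_quat(r).as_matrix() if r.size==4 else r.reshape(3,3)
def ext(c):
    if 'mount' in c:
        s=c['state']; M=np.array(c['mount']); T=rot(s['tcp_rot'])
        return T@M[:3,:3], T@M[:3,3]+np.array(s['eef_pos'])
    return rot(c['rotation']), np.array(c['xyz'])
def shot(n):
    s=ctrl.get_state(); c=ctrl.read_camera(n); c['state']=s; return c
def K(c): return np.array([[c['fx'],0,c['cx']],[0,c['fy'],c['cy']],[0,0,1.]])
def ray(c,px):
    u=cv2.undistortPoints(np.array(px,float).reshape(-1,1,2),K(c),np.array(c['D'],float)).reshape(-1,2)
    Rm,t=ext(c); return np.c_[u,np.ones(len(u))]@Rm.T, t
def at_z(c,px,z):
    d,t=ray(c,px); return t+d*((z-t[2])/d[:,2])[:,None]
def at_depth(c,px):
    d,t=ray(c,px); px=np.array(px).reshape(-1,2).round().astype(int)
    return t+d*c['depth'][px[:,1],px[:,0]][:,None]
def save(n,img): cv2.imwrite('pics/'+n,img[:,:,::-1])
E
python3 - <<'E'
from h import *
print({k:v for k,v in ctrl.get_state().items()})
ims=[]
for n in ['top','side']:
    c=shot(n); ims.append(c['pixels'])
    Rm,t=ext(c); print(n,t.round(3),Rm.round(2).tolist(),c['fx'])
    for q in ['round_plate_post','slot_plate_post','clips','stage_home']:
        for f in ['spot_in','tip_of']:
            try:
                for r in getattr(ctrl,f)(q,c)[:4]:
                    print(n,q,f,np.round(r['at'],1),round(r['score'],2),at_depth(c,[r['at']]).round(3).tolist())
            except Exception as e: print(n,q,f,e)
    save(n+'0.png',c['pixels'])
E
```

```text
{'time': 0.0, 'qpos': array([-1.43602917e+00,  2.87174690e-01,  1.57819355e+00, -1.93992937e-05,
        1.27861513e+00, -1.50013535e-01]), 'dq': array([ 0.00025663,  0.00057741,  0.00034985, -0.00157711, -0.00033446,
        0.00080044]), 'joint_efforts': array([-6.40287799e-04, -4.05986559e+01, -2.92624193e+01, -2.16572307e-04,
        5.87431190e-03, -5.71664060e-06]), 'eef_pos': array([ 0.1895635 , -0.64713877,  0.22993221]), 'tcp_rot': array([ 9.89878506e-01,  1.41912348e-01, -1.72583538e-07, -1.19539456e-03]), 'contact_force': array([-0.11575644, -0.04985597, -0.61005477]), 'wrist_torque': array([ 0.0037618 , -0.00489826, -0.02333323]), 'finger_force': 0.0, 'opening': 1.0015407361591773}
top [0.243 0.176 1.435] [[-0.02, -0.98, 0.2], [-1.0, 0.02, 0.01], [-0.01, -0.2, -0.98]] 410.9224461583789
top round_plate_post spot_in [147.1 237.9] 0.87 [[0.376, 0.565, 0.005]]
top round_plate_post spot_in [232.5 201.1] 0.58 [[0.502, 0.266, -0.003]]
top round_plate_post spot_in [183.9 204.9] 0.58 [[0.49, 0.438, 0.005]]
top round_plate_post tip_of [176.5 200.4] 0.79 [[0.499, 0.455, 0.051]]
top 
[... 795 characters left out ...]

side round_plate_post spot_in [243.3 241.7] 0.85 [[0.491, 0.44, 0.006]]
side round_plate_post tip_of [242.1 239.6] 0.91 [[0.499, 0.432, 0.007]]
side round_plate_post tip_of [268.3 271.7] 0.67 [[0.351, 0.598, 0.049]]
side round_plate_post tip_of [268.3 206.7] 0.59 [[0.463, 0.28, 0.051]]
side slot_plate_post spot_in [278.2 188.1] 0.83 [[0.493, 0.074, 0.009]]
side slot_plate_post tip_of [283.7 184.7] 0.71 [[0.468, 0.085, 0.035]]
side clips spot_in [259.4 151. ] 0.57 [[0.666, -0.18, 0.03]]
side clips tip_of it knows: round_plate_post, slot_plate_post, stage_home
side stage_home spot_in [280.8 159. ] 0.67 [[0.559, -0.162, 0.016]]
side stage_home tip_of [287.6 151.8] 0.93 [[0.553, -0.243, 0.017]]
```

Run:
```python
import cv2
t=cv2.imread('pics/top0.png'); s=cv2.imread('pics/side0.png')
a=cv2.resize(t[100:290,90:440],None,fx=2.2,fy=2.2,interpolation=2)[:, :800]
cv2.imwrite('pics/a.png',a); print(a.shape)
b=cv2.resize(s[100:330,130:390],None,fx=2.6,fy=2.6,interpolation=2); cv2.imwrite('pics/b.png',b); print(b.shape)
```

```text
(418, 770, 3)
(598, 676, 3)
```

View pics/a.png

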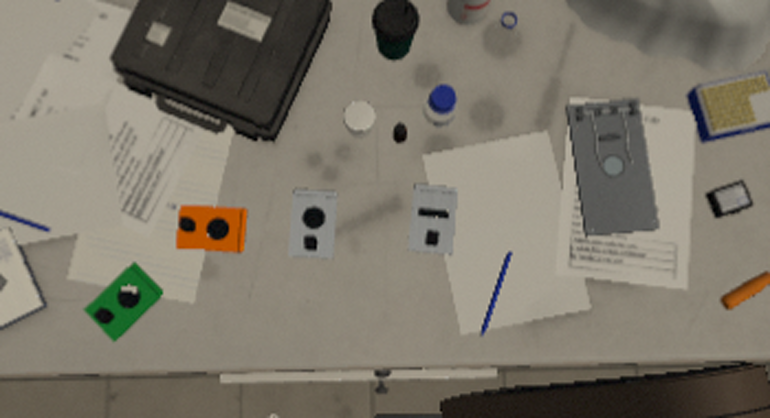

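View pics/b.png

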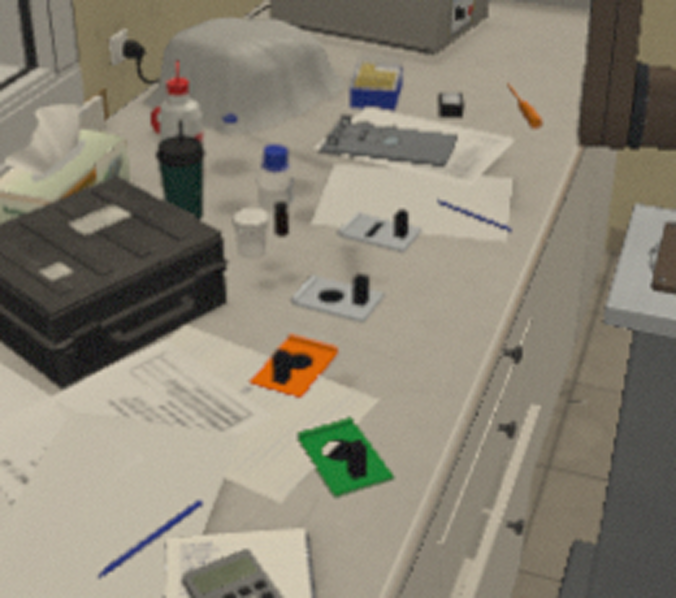

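The top view (crop scale 2.2, offset 90,100) shows four look-alikes:
- **Grey plate, round window:** full picture about (232,202). This matches the description, so I choose it.
- **Grey plate, slot:** about (287,200).
- **Orange look-alike:** about (186,204).
- **Green look-alike:** about (146,236).

The stage is the dark slab at about (369,176). The side view agrees. I'll take the arm over the stage first to measure it, since it is on the way.

```bash
python3 -m inch '[[0,0.14,-0.12,-0.06,0],[0,0.14,-0.12,-0.06,0],[0,0.14,-0.12,-0.06,0],[0,0.14,-0.12,-0.06,0],[0,0.14,-0.12,-0.06,0]]'
python3 -m inch '[[0,0.14,-0.12,0,0],[0,0.14,-0.12,0,0],[0,0.14,-0.12,0,0],[0,0.14,-0.12,0,0],[0,0.14,-0.12,0,0]]'
python3 -m inch '[[0,0.04,-0.07,0,8],[0,0.04,-0.07,0,8],[0,0.04,-0.07,0,8],[0,0.04,-0.07,0,8]]'
python3 - <<'E'
from h import *
c=shot('wrist'); print(np.round(c['mount'],3).tolist(),c['fx'])
Rm,t=ext(c); print(t,Rm.round(2).tolist())
for q,f in [('clips','spot_in'),('stage_home','spot_in'),('stage_home','tip_of')]:
    for r in getattr(ctrl,f)(q,c)[:3]: print(q,f,np.round(r['at'],1),round(r['score'],2),at_z(c,[r['at']],.012).round(3),at_z(c,[r['at']],.042).round(3))
save('w1.png',c['pixels']); np.savez('w1.npz',**{k:v for k,v in c.items() if k!='state'},sp=c['state']['eef_pos'],sr=c['state']['tcp_rot'])
E
```

```text
time: 1.22
eef_pos: [0.292, -0.491, 0.2931]
tcp_rot: [0.99, 0.143, 0.001, 0.001]
contact_force: [0.6, -1.0, -1.0]
opening: 1.002
finger_force: 0.0
time: 1.63
eef_pos: [0.3928, -0.335, 0.2917]
tcp_rot: [0.99, 0.143, 0.001, -0.0]
contact_force: [0.5, 0.1, -0.2]
opening: 0.999
finger_force: 0.0
time: 1.97
eef_pos: [0.4102, -0.2586, 0.2917]
tcp_rot: [0.997, 0.074, 0.0, 0.0]
contact_force: [0.4, -0.3, 0.0]
opening: 1.0
finger_force: 0.0
[[0.001, -0.965, -0.262, 0.065], [1.0, 0.001, 0.001, 0.0], [-0.0, -0.262, 0.965, -0.144], [0.0, 0.0, 0.0, 1.0]] 312.285101564351
[ 0.4746924  -0.24881408  0.43541275] [[0.15, -0.95, -0.26], [-0.99, -0.14, -0.04], [0.0, 0.26, -0.97]]
clips spot_in [263.1  12.4] 0.5 [[ 0.594 -0.243  0.012]] [[ 0.585 -0.243  0.042]]
stage_home spot_in [241.   60.2] 0.74 [[ 0.537 -0.224  0.012]] [[ 0.532 -0.226  0.042]]
stage_home tip_of [237.6  61.2] 0.67 [[ 0.535 -0.22   0.012]] [[ 0.531 -0.222  0.042]]
```

View pics/w1.png

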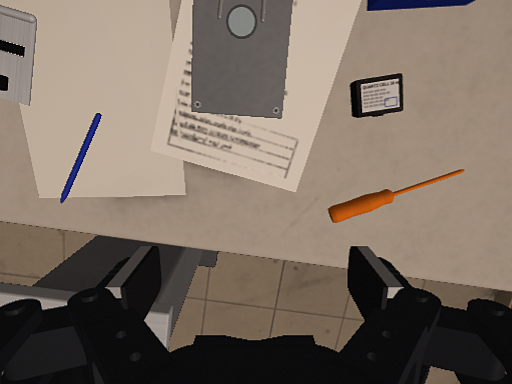

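The wrist view shows the slab's front edge at about rows 105–118, columns 192–283, and the clips cut off at the top. I'll move forward to see all of it.

```bash
python3 -m inch '[[0,0.15,-0.01,0,0],[0,0.15,-0.01,0,0],[0,0.15,-0.01,0,0],[0,0.15,-0.01,0,0],[0,0.15,-0.01,0,0]]'
python3 - <<'E'
from h import *
c=shot('wrist')
for q,f in [('clips','spot_in'),('stage_home','spot_in'),('stage_home','tip_of')]:
    for r in getattr(ctrl,f)(q,c)[:3]: print(q,f,np.round(r['at'],1),round(r['score'],2),at_z(c,[r['at']],.012).round(3),at_z(c,[r['at']],.042).round(3))
big=cv2.resize(c['pixels'][0:260,100:400],None,fx=2.3,fy=2.3,interpolation=2)
save('w2.png',big); np.savez('w2.npz',**{k:v for k,v in c.items() if k!='state'},sp=c['state']['eef_pos'],sr=c['state']['tcp_rot'])
# slab by plane colour: grey dark
hsv=cv2.cvtColor(c['pixels'],cv2.COLOR_RGB2HSV)
m=((hsv[...,2]>60)&(hsv[...,2]<140)&(hsv[...,1]<40)).astype(np.uint8)
m[260:]=0
m=cv2.morphologyEx(m,cv2.MORPH_OPEN,np.ones((5,5)))
cs,_=cv2.findContours(m,0,2); k=max(cs,key=cv2.contourArea); print(cv2.contourArea(k))
P=at_z(c,k.reshape(-1,2),.012)[:,:2]
r=cv2.minAreaRect((P*1000).astype(np.float32)); print(r,cv2.boxPoints(r))
E
```

```text
time: 2.58
eef_pos: [0.5599, -0.229, 0.2901]
tcp_rot: [0.997, 0.073, 0.0, -0.001]
contact_force: [-0.4, 0.1, 0.2]
opening: 1.001
finger_force: 0.0
clips spot_in [258.5  80.6] 0.96 [[ 0.666 -0.219  0.012]] [[ 0.663 -0.219  0.042]]
stage_home spot_in [245.9 140.4] 0.6 [[ 0.589 -0.214  0.012]] [[ 0.592 -0.214  0.042]]
stage_home tip_of [246.9 193.9] 0.59 [[ 0.517 -0.226  0.012]] [[ 0.524 -0.225  0.042]]
14358.5
((579.7778930664062, -218.505126953125), (218.9217071533203, 118.5470199584961), 4.550779819488525) [[ 465.95917 -168.1034 ]
 [ 475.36505 -286.27667]
 [ 693.5966  -268.90686]
 [ 684.19073 -150.73358]]
```

View pics/w2.png

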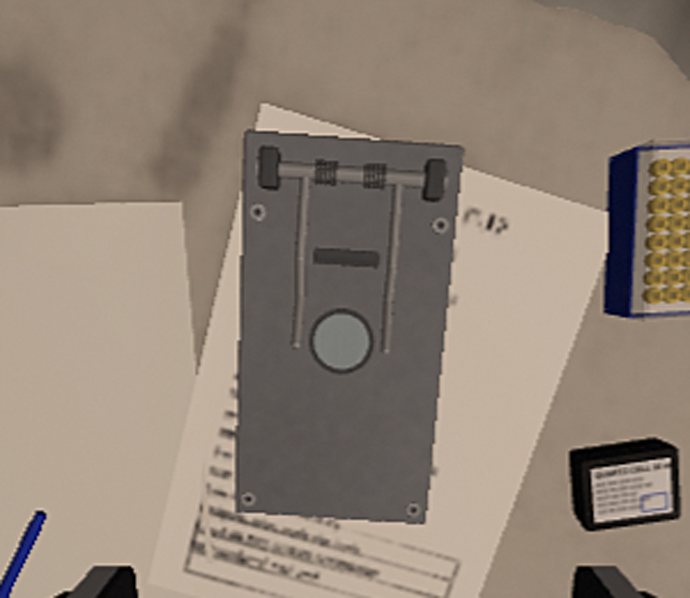

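The slab fits as 219 × 118.5 mm, against 220 × 120 given. Its yaw is +4.5° and home comes out at about (0.534, -0.222). The network agrees to within about 10 mm, and its first estimate to 3 mm. The clip arms show at crop (300,260) and (393,265), with tips at row 350. Next is the round plate.

```bash
python3 -m inch '[[0,0.004,-0.166,0,0],[0,0.004,-0.166,0,0],[0,0.004,-0.166,0,0],[0,0.004,-0.166,0,0]]' >/dev/null
python3 -m inch '[[0,0.004,-0.166,0,0],[0,0.004,-0.166,0,0],[0,0.004,-0.166,0,0],[0,0.004,-0.166,0,0]]' > /dev/null
python3 -m inch '[[0,0.004,-0.166,0,8],[0,0.004,-0.166,0,8],[0,0.004,-0.166,0,8],[0,0.004,-0.166,0,8],[0,0.004,-0.166,0,8]]'
python3 - <<'E'
from h import *
c=shot('wrist')
for q,f in [('round_plate_post','spot_in'),('round_plate_post','tip_of')]:
    for r in getattr(ctrl,f)(q,c)[:3]: print(q,f,np.round(r['at'],1),round(r['score'],2),at_z(c,[r['at']],.005).round(4),at_z(c,[r['at']],.03).round(4))
save('w3.png',cv2.resize(c['pixels'][60:260,130:380],None,fx=3,fy=3,interpolation=2)); np.savez('w3.npz',**{k:v for k,v in c.items() if k!='state'},sp=c['state']['eef_pos'],sr=c['state']['tcp_rot'])
print(c['state']['tcp_rot'],c['state']['eef_pos'])
# second views of the slab: top camera
t=shot('top'); hsv=cv2.cvtColor(t['pixels'],cv2.COLOR_RGB2HSV)
m=((hsv[...,2]>60)&(hsv[...,2]<140)&(hsv[...,1]<40)).astype(np.uint8)
z=np.zeros_like(m); z[135:215,340:400]=m[135:215,340:400]; z=cv2.morphologyEx(z,cv2.MORPH_OPEN,np.ones((3,3)))
k=max(cv2.findContours(z,0,2)[0],key=cv2.contourArea)
print(cv2.minAreaRect((at_z(t,k.reshape(-1,2),.012)[:,:2]*1000).astype(np.float32)))
E
```

```text
time: 3.87
eef_pos: [0.4947, 0.2698, 0.2918]
tcp_rot: [1.0, 0.005, 0.0, -0.001]
contact_force: [0.1, 0.0, 0.1]
opening: 1.001
finger_force: 0.0
round_plate_post spot_in [137.1 163.1] 0.91 [[0.4925 0.4321 0.005 ]] [[0.4964 0.4226 0.03  ]]
round_plate_post spot_in [255.9 159.2] 0.84 [[0.4997 0.2674 0.005 ]] [[0.5032 0.2676 0.03  ]]
round_plate_post spot_in [ 49.7 240. ] 0.83 [[0.3763 0.5716 0.005 ]] [[0.3869 0.5541 0.03  ]]
round_plate_post tip_of [103.2 164.1] 0.96 [[0.4905 0.4792 0.005 ]] [[0.4946 0.4671 0.03  ]]
round_plate_post tip_of [ 25.2 265. ] 0.83 [[0.335  0.6153 0.005 ]] [[0.3481 0.5952 0.03  ]]
round_plate_post tip_of [254.4 189.7] 0.78 [[0.4564 0.269  0.005 ]] [[0.4624 0.2691 0.03  ]]
[ 9.99987811e-01  4.72528421e-03  1.30109771e-04 -1.42557774e-03] [0.49472584 0.26980871 0.29181668]
((587.6994018554688, -203.33468627929688), (233.3470916748047, 149.55517578125), 4.252828598022461)
```

View pics/w3.png

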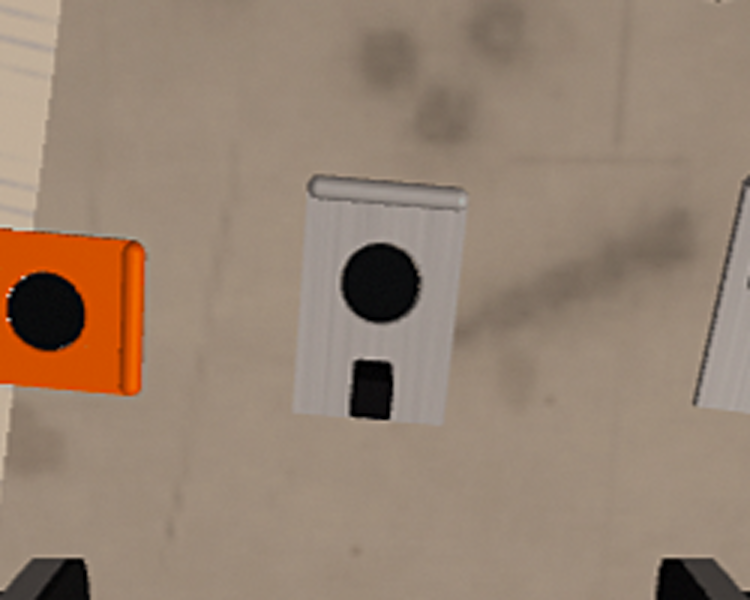

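The crop confirms the choice. It is the silver plate with the round window at crop (381,283), bar in front at row 190 and post at (372,390). Its rear deck corners are at (293,412) and (443,424).

Run:
```python
from h import *
d=np.load('w3.npz'); c={k:d[k] for k in d.files}; c['state']={'eef_pos':c['sp'],'tcp_rot':c['sr']}
f=lambda p,z: at_z(c,np.array(p,float)/3+[130,60]-.33,z)
rl,rr,fl,fr,w=f([[293,412],[443,424],[304.5,205],[465.5,214],[381,283]],.005)
print(rl,rr,fl,fr,w)
a=[np.degrees(np.arctan2(*(p-q)[[1,0]])) for p,q in [(fl,rl),(fr,rr)]]; e=(rl-rr); b=np.degrees(np.arctan2(-e[0],e[1]))
print('yaw',a,b,'width',np.linalg.norm(e))
y=np.radians(np.mean([np.mean(a),b])); u=np.array([np.cos(y),np.sin(y),0])
print('post',(rl+rr)/2+.02*u,'window dir',np.degrees(np.arctan2(*(w-(rl+rr)/2)[[1,0]])))
# post top centre from dark box's low part
print('post top corners',f([[350,419],[391,420]],.046))
```

```text
[0.44523373 0.30750611 0.005     ] [0.44012212 0.23601793 0.005     ] [0.54139076 0.3012373  0.005     ] [0.53822282 0.22888684 0.005     ] [0.50687231 0.26646485 0.005     ]
yaw [np.float64(-3.7300341089848645), np.float64(-4.157604801960026)] -4.0898563498339655 width 0.07167069581941315
post [0.4626288  0.27036103 0.005     ] window dir -4.717228854379921
post top corners [[0.45331965 0.2793873  0.046     ]
 [0.45307349 0.26170995 0.046     ]]
```

The width comes out at 71.7 mm, the yaw at -4.0° and the post at (0.4625, 0.2704). Both measurements of the post agree, so I'll go down.

```bash
python3 -m inch '[[0,-0.032,-0.001,0.14,4.5],[0,-0.032,-0.001,0.14,4.5],[0,-0.032,-0.001,0.14,4.5],[0,-0.032,-0.001,0.14,4.5],[0,-0.032,-0.001,0.14,4.5]]'
python3 -m inch '[[0,0,0,0.04,0],[0,0,0,0.08,0],[0,0,0,0.11,0],[0,0,0,0.13,0],[0,0,0,0.138,0]]'
python3 -m inch '[[0,0,0,0,0],[0,0,0,0,0]]'
```

```text
time: 4.48
eef_pos: [0.4604, 0.2631, 0.1452]
tcp_rot: [0.999, -0.038, -0.006, 0.002]
contact_force: [0.0, -0.2, -1.0]
opening: 1.0
finger_force: 0.0
time: 4.9
eef_pos: [0.4645, 0.2648, 0.0118]
tcp_rot: [0.999, -0.038, -0.001, 0.001]
contact_force: [-0.8, -0.5, 0.6]
opening: 1.0
finger_force: 0.0
time: 5.07
eef_pos: [0.4666, 0.2663, 0.0152]
tcp_rot: [0.999, -0.037, 0.001, -0.001]
contact_force: [0.4, 0.4, -0.3]
opening: 0.995
finger_force: 0.0
```

```bash
python3 -m inch '[[0,-0.004,-0.004,0,0],[0,-0.004,-0.004,0,0],[0,-0.004,-0.004,0,0]]'
python3 -m inch '[[0,0,0,0,0],[0,0,0,0,0]]'
```

```text
time: 5.32
eef_pos: [0.4618, 0.2715, 0.0151]
tcp_rot: [0.999, -0.036, 0.002, -0.001]
contact_force: [0.2, -0.0, -0.4]
opening: 1.0
finger_force: 0.0
time: 5.48
eef_pos: [0.4611, 0.2711, 0.014]
tcp_rot: [0.999, -0.036, 0.001, -0.0]
contact_force: [-0.6, -0.1, 0.3]
opening: 1.001
finger_force: 0.0
```

Position is good, so I'll close on the post.

```bash
python3 -m inch '[[1,0,0,0,0],[1,0,0,0,0],[1,0,0,0,0],[1,0,0,0,0],[1,0,0,0,0]]' 60
python3 -m inch '[[1,0,0,0,0],[1,0,0,0,0],[1,0,0,0,0],[1,0,0,0,0],[1,0,0,0,0]]'
```

```text
time: 5.9
eef_pos: [0.4608, 0.2708, 0.0132]
tcp_rot: [0.999, -0.036, -0.0, 0.0]
contact_force: [-1.2, -0.9, -0.0]
opening: 0.301
finger_force: 0.0
time: 6.32
eef_pos: [0.4609, 0.2709, 0.0134]
tcp_rot: [0.999, -0.036, 0.0, -0.0]
contact_force: [0.3, 0.6, 0.3]
opening: 0.198
finger_force: 58.6
```

```bash
python3 -m inch '[[1,0,0,-0.015,0],[1,0,0,-0.04,0],[1,0,0,-0.075,0],[1,0,0,-0.11,0],[1,0,0,-0.14,0]]' 80
python3 -m inch '[[1,0,0,0,0],[1,0,0,0,0],[1,0,0,0,0]]'
python3 - <<'E'
from h import *
c=shot('wrist'); save('w4.png',cv2.resize(c['pixels'][60:340,100:420],None,fx=2,fy=2,interpolation=2)); np.savez('w4.npz',**{k:v for k,v in c.items() if k!='state'},sp=c['state']['eef_pos'],sr=c['state']['tcp_rot'])
E
```

```text
time: 6.73
eef_pos: [0.4605, 0.2707, 0.1548]
tcp_rot: [0.999, -0.036, -0.0, 0.0]
contact_force: [1.2, -0.1, -0.8]
opening: 0.195
finger_force: 78.0
time: 6.98
eef_pos: [0.4598, 0.2705, 0.152]
tcp_rot: [0.999, -0.037, -0.001, 0.0]
contact_force: [0.1, 0.2, -2.1]
opening: 0.197
finger_force: 78.0
```

View pics/w4.png

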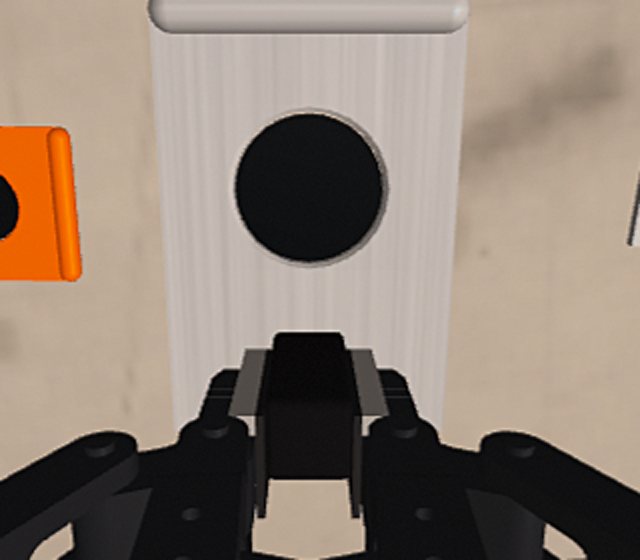

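The plate hangs from the post between the pads, square to the tool, with the bar at crop row 15. I'll check pitch and roll from the depth image.

Run:
```python
from h import *
d=np.load('w4.npz'); c={k:d[k] for k in d.files}; c['state']={'eef_pos':c['sp'],'tcp_rot':c['sr']}
T=rot(c['sr'])
pts=[]
for x0,x1,y0,y1 in [(165,230,50,400),(400,435,50,400),(200,430,45,100),(170,240,300,340)]:
    g=np.stack(np.meshgrid(np.arange(x0//2+100,x1//2+100,3),np.arange(y0//2+60,y1//2+60,3)),-1).reshape(-1,2)
    pts.append(at_depth(c,g))
P=np.vstack(pts); L=(P-c['sp'])@T
ok=np.abs(L[:,2]-np.median(L[:,2]))<.008; L=L[ok]
A=np.c_[L[:,:2],np.ones(len(L))]; s=np.linalg.lstsq(A,L[:,2],rcond=None)[0]
print(len(L),'slopes deg',np.degrees(s[:2]),'deck at tool z',s[2],np.ptp(L,axis=0))
# edges & window
f=lambda p,z: (at_z(c,np.array(p,float)/2+[100,60]-.25,z)-c['sp'])@T
zz=c['sp'][2]-s[2]
print(f([[310,188],[152,35],[466,35],[172,400],[440,400]],zz))
```

```text
1428 slopes deg [-0.01648207 -0.01566112] deck at tool z 0.007457689281964834 [0.08888018 0.06853167 0.00409617]
[[ 0.04675417  0.00073301  0.00735296]
 [ 0.08125083 -0.03509581  0.00723993]
 [ 0.08135107  0.03599357  0.00730956]
 [-0.00925307 -0.03567317  0.00744354]
 [-0.00921528  0.035272    0.00751316]]
```

The plate is level in the hand, with its underside 12.5 mm below the TCP and the post about 2 mm ahead of the TCP. I'll carry it to the stage.

```bash
python3 -m inch '[[1,0.006,0.03,0,0],[1,0.012,0.065,0,0],[1,0.013,0.1,0,0],[1,0.015,0.135,0,0],[1,0.017,0.165,0,0]]' >/dev/null
python3 -m inch '[[1,0.004,0.035,0,0],[1,0.008,0.07,0,0],[1,0.012,0.105,0,0],[1,0.015,0.14,0,0],[1,0.017,0.165,0,0]]' >/dev/null
python3 -m inch '[[1,0.004,0.035,0,-2],[1,0.008,0.07,0,-4],[1,0.012,0.105,0,-6],[1,0.015,0.14,0,-8],[1,0.017,0.165,0,-8.7]]' >/dev/null
python3 -m inch '[[1,0,0,0,0],[1,0,0,0,0],[1,0,0,0,0]]'
python3 - <<'E'
from h import *
s=ctrl.get_state(); M=rot(s['tcp_rot']); x=M[:,0]; print('yaw',np.degrees(np.arctan2(x[1],x[0])))
t=np.array([.4737,-.2270,.0245]); print('to go (tool)',(t-s['eef_pos'])@M, s['contact_force'])
E
```

```text
time: 8.53
eef_pos: [0.4744, -0.2254, 0.1512]
tcp_rot: [0.999, 0.039, -0.002, -0.002]
contact_force: [-0.0, -0.6, -1.6]
opening: 0.2
finger_force: 78.4
yaw 4.4921724714413385
to go (tool) [-0.00045255  0.00193098  0.12670613] [-0.00340297 -0.5655869  -1.61266852]
```

```bash
python3 -m inch '[[1,0,0.002,0.04,0],[1,0,0.002,0.075,0],[1,0,0.002,0.1,0],[1,0,0.002,0.1,0],[1,0,0.002,0.1,0]]'
python3 -m inch '[[1,0,0,0,0],[1,0,0,0,0],[1,0,0,0,0]]'
python3 - <<'E'
from h import *
c=shot('wrist'); save('w5.png',cv2.resize(c['pixels'][0:280,100:420],None,fx=2,fy=2,interpolation=2)); np.savez('w5.npz',**{k:v for k,v in c.items() if k!='state'},sp=c['state']['eef_pos'],sr=c['state']['tcp_rot'])
E
```

```text
time: 8.95
eef_pos: [0.4744, -0.2262, 0.0516]
tcp_rot: [0.999, 0.04, -0.002, -0.002]
contact_force: [-0.2, 0.9, -0.7]
opening: 0.194
finger_force: 78.5
time: 9.2
eef_pos: [0.4772, -0.2293, 0.0557]
tcp_rot: [0.999, 0.04, 0.002, 0.001]
contact_force: [-0.3, 0.3, -0.6]
opening: 0.2
finger_force: 78.5
```

View pics/w5.png

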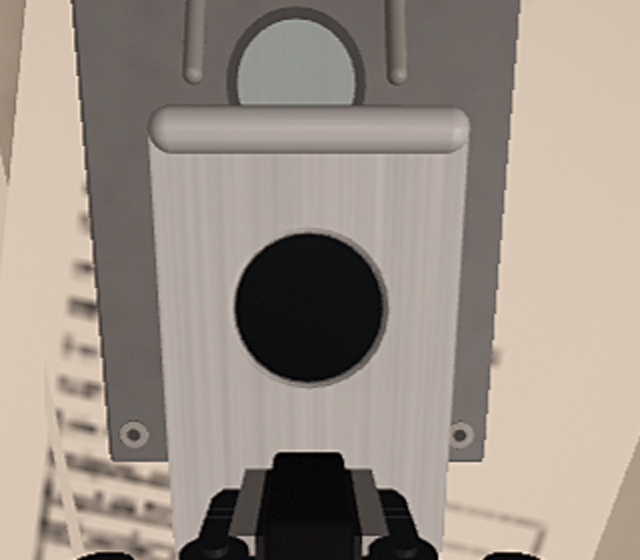

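The plate is level over the slab and the two clip tips are ahead of the bar at crop (193,78) and (397,78). The slab edges run (77,35)–(110,460) and (519,35)–(485,460). I'll compute the offset.

Run:
```python
from h import *
d=np.load('w5.npz'); c={k:d[k] for k in d.files}; c['state']={'eef_pos':c['sp'],'tcp_rot':c['sr']}
T=rot(c['sr'])
f=lambda p,z: (at_z(c,np.array(p,float)/2+[100,0]-.25,z)-c['sp'])@T
g=lambda p,z: at_z(c,np.array(p,float)/2+[100,0]-.25,z)
print('slab',f([[77,35],[110,460],[519,35],[485,460]],.012).round(4).tolist())
print('screws',f([[134,435],[460,435]],.012).round(4).tolist())
print('tips',f([[193,84],[397,84]],.029).round(4).tolist())
print('plate',f([[310,308],[153,160],[467,160],[172,480]],c['sp'][2]-.0075).round(4).tolist(), c['sp'],T[:,2])
print('front mid world',g([[110,460],[485,460]],.012).round(4).tolist())
```

```text
slab [[0.1153, -0.062, 0.0439], [-0.0062, -0.063, 0.0435], [0.1155, 0.0568, 0.0443], [-0.0062, 0.0568, 0.0439]]
screws [[0.0022, -0.0547, 0.0436], [0.0022, 0.0482, 0.0439]]
tips [[0.0999, -0.0286, 0.027], [0.1, 0.0222, 0.0271]]
plate [[0.0467, 0.0006, 0.0077], [0.0802, -0.0352, 0.0077], [0.0803, 0.0363, 0.0079], [0.0021, -0.0352, 0.0074]] [ 0.4772499  -0.22931621  0.05573504] [ 0.00362023 -0.0026683  -0.99998989]
front mid world [[0.4663, -0.1671, 0.012], [0.4758, -0.2865, 0.012]]
```

```bash
python3 -m inch '[[1,-0.002,-0.002,0.008,0],[1,-0.003,-0.0035,0.016,0],[1,-0.003,-0.0035,0.022,0],[1,-0.003,-0.0035,0.025,0],[1,-0.003,-0.0035,0.027,0]]'
python3 -m inch '[[1,0,0,0,0],[1,0,0,0,0],[1,0,0,0,0],[1,0,0,0,0]]'
```

```text
time: 9.67
eef_pos: [0.4715, -0.2247, 0.0254]
tcp_rot: [0.999, 0.039, -0.001, -0.001]
contact_force: [-6.0, 3.3, 14.0]
opening: 0.194
finger_force: 80.6
time: 10.0
eef_pos: [0.4726, -0.2254, 0.0264]
tcp_rot: [0.999, 0.039, 0.0, 0.0]
contact_force: [-0.4, 0.1, -1.6]
opening: 0.194
finger_force: 78.5
```

```bash
python3 -m inch '[[1,0,0,0.001,0],[1,0,0,0.002,0],[1,0,0,0.002,0],[1,0,0,0.002,0]]'
python3 -m inch '[[1,0,0,0,0],[1,0,0,0,0],[1,0,0,0,0]]'
python3 - <<'E'
from h import *
s=ctrl.get_state(); M=rot(s['tcp_rot']); x=M[:,0]; print('yaw',np.degrees(np.arctan2(x[1],x[0])))
t=np.array([.5335-.002,-.2222,.0245]); print('to home (tool)',(t-s['eef_pos'])@M, s['contact_force'])
c=shot('wrist'); r=ctrl.spot_in('clips',c); print(r[:1])
np.savez('w6.npz',**{k:v for k,v in c.items() if k!='state'},sp=c['state']['eef_pos'],sr=c['state']['tcp_rot']); save('w6.png',cv2.resize(c['pixels'][0:280,100:420],None,fx=2,fy=2,interpolation=2))
E
```

```text
time: 10.33
eef_pos: [0.4727, -0.2255, 0.0254]
tcp_rot: [0.999, 0.039, -0.0, 0.0]
contact_force: [-2.3, 0.8, 5.1]
opening: 0.198
finger_force: 79.4
time: 10.58
eef_pos: [0.4727, -0.2255, 0.0254]
tcp_rot: [0.999, 0.039, -0.0, 0.0]
contact_force: [-2.1, 1.2, 4.9]
opening: 0.197
finger_force: 79.4
yaw 4.5252787000492045
to home (tool) [0.05885708 0.00131238 0.00094751] [-2.09631722  1.15005295  4.9007039 ]
[{'at': [196.6, 5.8], 'score': 0.79}]
```

View pics/w6.png

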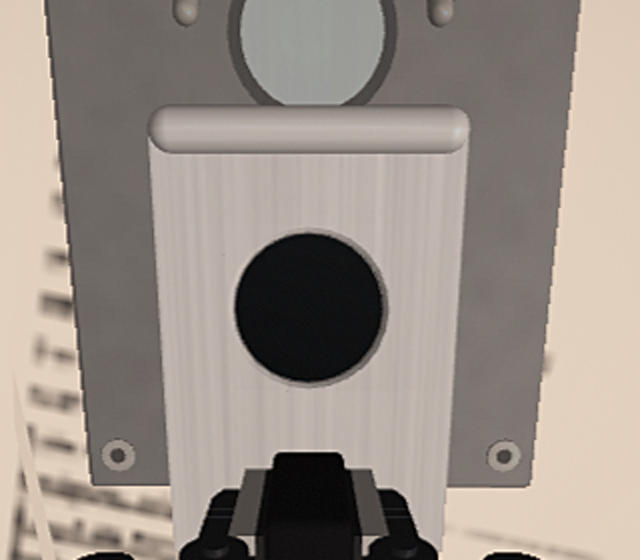

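The plate lies flat on the stage with 5 N of contact. It is centred, with slab edges at 91 and 530 and the plate at 309.5, and it is clear of the clip tips. Now I'll slide it forward.

```bash
python3 -m inch '[[1,0.005,0,0,0],[1,0.01,0,0,0],[1,0.015,0,0,0],[1,0.02,0,0,0],[1,0.025,0,0,0]]'
python3 -m inch '[[1,0.004,0,0,0],[1,0.008,0,0,0],[1,0.012,0,0,0],[1,0.016,0,0,0],[1,0.02,0,0,0]]'
python3 -m inch '[[1,0,0,0,0],[1,0,0,0,0]]'
python3 - <<'E'
from h import *
s=ctrl.get_state(); M=rot(s['tcp_rot']); x=M[:,0]; print('yaw',np.degrees(np.arctan2(x[1],x[0])))
t=np.array([.5335-.002,-.2222,.0245]); print('to home (tool)',(t-s['eef_pos'])@M)
E
```

```text
time: 11.1
eef_pos: [0.4975, -0.2239, 0.0254]
tcp_rot: [0.999, 0.04, -0.0, 0.0]
contact_force: [-4.5, 0.3, 5.4]
opening: 0.198
finger_force: 79.4
time: 11.52
eef_pos: [0.5159, -0.2224, 0.0254]
tcp_rot: [0.999, 0.04, -0.002, 0.0]
contact_force: [-7.7, -0.7, 9.1]
opening: 0.198
finger_force: 80.1
time: 11.68
eef_pos: [0.5174, -0.2224, 0.0254]
tcp_rot: [0.999, 0.04, -0.0, 0.0]
contact_force: [-3.2, -0.7, 6.6]
opening: 0.198
finger_force: 79.5
yaw 4.5447319538674895
to home (tool) [0.01410606 0.00090782 0.00092798]
```

```bash
python3 -m inch '[[1,0.003,0,0,0],[1,0.006,0,0,0],[1,0.009,0,0,0],[1,0.011,0,0,0],[1,0.011,0,0,0]]'
python3 -m inch '[[1,0.001,0,0,0],[1,0.002,0,0,0],[1,0.003,0,0,0],[1,0.003,0,0,0]]'
python3 -m inch '[[1,0.001,0,0,0],[1,0.002,0,0,0],[1,0.002,0,0,0],[1,0.002,0,0,0]]'
```

```text
time: 12.1
eef_pos: [0.5284, -0.2215, 0.0254]
tcp_rot: [0.999, 0.04, -0.0, 0.0]
contact_force: [-3.7, 0.1, 6.0]
opening: 0.198
finger_force: 79.5
time: 12.43
eef_pos: [0.5309, -0.2213, 0.0254]
tcp_rot: [0.999, 0.04, -0.001, 0.0]
contact_force: [-5.1, -1.0, 7.2]
opening: 0.198
finger_force: 79.6
time: 12.77
eef_pos: [0.5312, -0.2212, 0.0255]
tcp_rot: [0.999, 0.04, -0.003, -0.0]
contact_force: [-12.6, -0.5, 11.6]
opening: 0.199
finger_force: 80.4
```

The force has risen to 12.6 N and motion has stalled at the expected home position. I'll give a small extra push, then look.

```bash
python3 -m inch '[[1,0.001,0,0,0],[1,0.002,0,0,0],[1,0.002,0,0,0]]'
python3 - <<'E'
from h import *
c=shot('wrist'); save('w7.png',cv2.resize(c['pixels'][0:280,100:420],None,fx=2,fy=2,interpolation=2))
s=shot('side'); save('s7.png',cv2.resize(s['pixels'][100:220,200:340],None,fx=5,fy=5,interpolation=2))
i=cv2.imread('pics/w7.png'); j=cv2.imread('pics/s7.png'); j=cv2.resize(j,(350,300))
o=np.zeros((560,800,3),np.uint8); o[:,:450]=cv2.resize(i,(450,394))[:1].repeat(560,0)*0; o[:394,:450]=cv2.resize(i,(450,394)); o[:300,450:]=j; cv2.imwrite('pics/m7.png',o)
E
```

```text
time: 13.02
eef_pos: [0.5311, -0.2212, 0.0255]
tcp_rot: [0.999, 0.04, -0.006, -0.001]
contact_force: [-20.2, -1.9, 17.1]
opening: 0.198
finger_force: 81.2
```

View pics/w7.png

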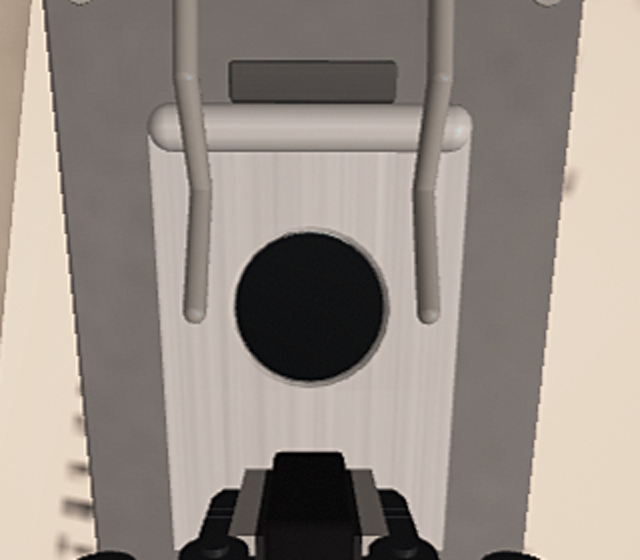

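The bar has met the stop (rows 60–102), and the arms' lowest bends at row 185 rest on the deck behind the bar, whose rear edge is at row 150. They have snapped down. I'll relieve the push, open and rise.

```bash
python3 -m inch '[[1,-0.001,0,0,0],[1,-0.002,0,0,0],[1,-0.003,0,0,0],[1,-0.003,0,0,0]]' 30
python3 -m inch '[[0.5,0,0,0,0],[0,0,0,0,0],[0,0,0,0,0],[0,0,0,0,0],[0,0,0,0,0]]'
python3 -m inch '[[0,0,0,0,0],[0,0,0,0,0],[0,0,0,0,0],[0,0,0,0,0],[0,0,0,0,0]]'
```

```text
time: 13.45
eef_pos: [0.5313, -0.2212, 0.0255]
tcp_rot: [0.999, 0.04, -0.001, 0.0]
contact_force: [-7.6, -1.0, 8.6]
opening: 0.201
finger_force: 79.7
time: 13.87
eef_pos: [0.5324, -0.2205, 0.0241]
tcp_rot: [0.999, 0.039, 0.0, -0.0]
contact_force: [0.5, 0.3, -0.1]
opening: 0.891
finger_force: 0.0
time: 14.28
eef_pos: [0.5323, -0.2206, 0.0243]
tcp_rot: [0.999, 0.039, 0.0, -0.0]
contact_force: [0.7, -0.3, -0.6]
opening: 0.998
finger_force: 0.0
```

```bash
python3 -m inch '[[0,0,0,-0.015,0],[0,0,0,-0.04,0],[0,0,0,-0.08,0],[0,0,0,-0.12,0],[0,0,0,-0.15,0]]'
python3 -m inch '[[0,0,0,-0.04,0],[0,0,0,-0.08,0],[0,0,0,-0.1,0],[0,0,0,-0.1,0],[0,0,0,-0.1,0]]'
python3 - <<'E'
from h import *
c=shot('wrist'); save('w8.png',cv2.resize(c['pixels'][0:260,120:400],None,fx=2.3,fy=2.3,interpolation=2))
E
```

```text
time: 14.7
eef_pos: [0.533, -0.221, 0.1778]
tcp_rot: [0.999, 0.039, 0.001, 0.001]
contact_force: [-0.0, 0.3, 0.9]
opening: 1.001
finger_force: 0.0
time: 15.12
eef_pos: [0.5328, -0.2209, 0.2763]
tcp_rot: [0.999, 0.039, 0.002, 0.001]
contact_force: [-0.0, 0.5, -0.5]
opening: 0.998
finger_force: 0.0
```

View pics/w8.png

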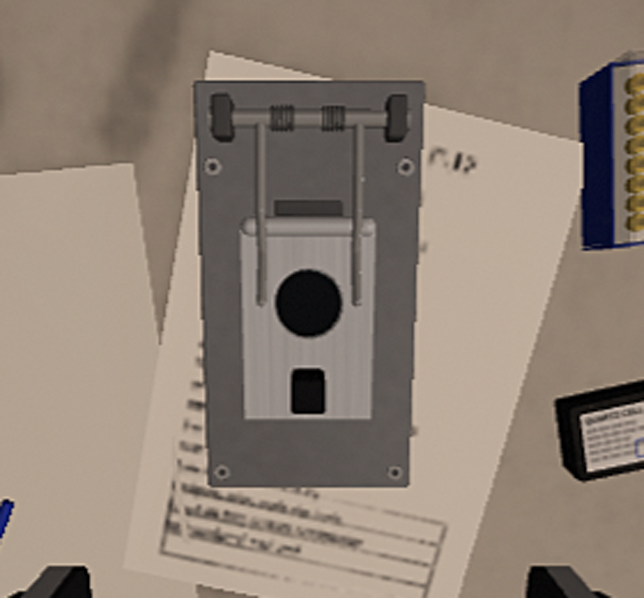

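The plate sits square and centred on the stage. Its bar is against the stop at (308,215), the clip arms lie over it behind the bar, and the gripper is clear. I'll hand the job in.

```bash
python3 -c "from plant import ctrl; print(ctrl.sign_off())"
```

```text
the job is handed in; nothing more can be done
None
```

The round-window plate is home against the stop with both clip arms snapped down behind its bar; it is released, the slot plate and look-alikes were not touched, and the job was handed in at about 15 s of the 38 s allowed.

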